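# Reset the stop of a sliding glass panel

## Robot

A 6-joint arm with a two-finger parallel gripper is mounted at the origin on the work surface. World frame = base frame: x ahead of the robot, y to its left, z up, the work surface at z = 0. Lengths are in m, angles in degrees, forces in N, time in s.
With the tool pointing down it reaches from about 0.375 to 0.9 m from the base axis. Payload 3.1 kg.
Tool frame: the origin (TCP) lies midway between the tips of the shut fingers; the grasp point (between the pads) lies ctrl.hold_point_z behind it (ctrl.hold_point_z is the distance from the TCP to the grasp point, in m); y points along the fingers, z is the direction in which the jaws open and shut, and the axes are right-handed (so a half turn about y gives the same grasp; the last joint's range is limited). The gripper opens to 87 mm and grips with 3 to 60 N. Pads are 19 mm wide; open, the fingers measure 117 mm over their backs; the gripper's body (75 mm by 190 mm) begins 51 mm behind the grasp point.
Start: joints at [63.742, 30.224, 82.088, -0, 67.689, -10.227], TCP at [0.173, 0.601, 0.223] pointing down, gripper open.
Joint ranges: [-176.69, 176.69], [-43.24, 126.21], [12.49, 139.97], [-82, 262], [0, 151.66], [-163.58, 163.58]. Speed limits (degrees/s): [159.86, 159.86, 180, 180, 180, 180].

## Interface

Orientations are given as a 3x3 rotation matrix whose columns are the frame's x, y, z axes.
In Python, from rig import ctrl gives the robot as it stands.
- The arm moves only by the tool arm_command, never from a script. Its arguments are lists of equal length, an entry for each row: "jaw": the closure, from -1 (fully open) to 1 (shut); "translation": the shift along the world's x, y, z in cm, a list of three; "yaw": the turn about the world's z in degrees. In form: {"jaw": [jaw, ...], "translation": [[tx, ty, tz], ...], "yaw": [yaw, ...]}. A call has 1 to 10 rows; each row shifts and turns the commanded pose from where the row before left it; what a row does not reach is not made up. A row lasts 1/10 s, in which the tool goes at most 50 mm and 8.59 degrees, less where a joint would pass 70% of its speed; a pose out of reach is approached as far as the arm can. A call is refused whole if a number of a shift passes 5 or a number of a turn 8.59, either way. A call with a gripper value outside its range is refused whole. The fingers move at their own pace and stop on an object; the grip force is fixed at half the most. Time passes only in rows, so rows that do not move let the fingers close. It gives the time, the measured TCP pose, the force and the opening at its end, in the units of the state.
- ctrl.get_obs(): the state, without advancing time (a new reading comes with each control period).
- ctrl.capture(name): name is "scene" or "top"; returns a dict with "image" (384x512x3 uint8, red, green, blue), "fov_y" (degrees; the focal length in pixels is half the picture's height over the tangent of half this angle, whatever the lens; pixels are square), "cx", "cy" (the principal point, pixels), "cam_to_world" (4x4, takes a point from camera to world coordinates). Camera axes: x right, y down, z forward; pixel columns grow to the right and rows downward; lengths in m; the calibration is good to about 2 mm. A picture is of the moment at which its call begins. There is no depth.
- ctrl.sign_off(): hands the job in, once; it reports no verdict.
Trained networks look in a picture, given as the dict that the camera call returned (one of the last four; its "shot" number tells which), for a name from the list of things; names that differ only in an ending like _2 or _b are one class to them, and where a whole thing is asked for, a point or a joint stands for the part that bears it (a point fixed in the world has none). Each returns a list of dicts, best first, with "confidence" (0 to 1); they miss things now and then, are a little off and sometimes report something else, mostly with a low value. They report only what shows in the picture. A call takes as long as a camera call.
- ctrl.silhouettes(picture, name): "mask" (384x512 bool, what is visible of it).
- ctrl.place_of(picture, name): "location" ([x, y, z] in m, in the coordinates of the camera as it stood for that picture, good to about 4 mm: a listed point, or the origin of a listed thing).
The state is a dict: "clock": time; "q": joint angles; "joint_vel": joint speeds; "effort": joint torques, N m; "eef_pos": TCP position; "tool_rot": TCP orientation; "force": force on the tool from outside, world axes, zero at the start; "torque": the same for the moment, N m; "width": finger opening in m.
Only numpy, scipy, OpenCV 4.12 (cv2) and the standard library are available. Lean on these libraries where they do the work, as an engineer would, in place of code of your own. Each camera call takes 0.05 s, during which the arm holds its last target.

## Task

Reset the stop of the niche's glass panel: swing the lock nut's lever to loosen the nut before anything else, turn the adjuster's bar until the stop bar's pointer lines up with the tall flat mark (not the short round one), then swing the lever all the way back so that the nut is tight again. Leave the panel and the things on the shelf alone.

Things in the scene. Friction and masses are not known exactly. Their poses are not given: they have to be found in the camera images.
- stop_unit: grey wedge housing on a dark steel base (150 x 130 x 12 mm) fixed on the niche's stone shelf, a 30 mm wide strip to its left for the marks. Origin: centre of its underside on the shelf, 30 mm above the work surface; x away from the robot at zero yaw, y left, z up. The front face slopes; its normal, the common axis of nut and adjuster, is (-0.438, 0, 0.899) here, 26 degrees from vertical
- nut_axis (a point): point where the common axis of lock nut and adjuster leaves the sloping face; the point turns with the nut. Its z axis is the common axis, outwards (up and towards the robot, 26 degrees from vertical). With the nut tight its x axis points straight up the slope and y to the unit's left
- lever_post (a point): steel post at the end of the lock nut's lever: round, 16 mm diameter, parallel to the common axis, free from 15 to 62 mm above the sloping face's plane (this point: 42 mm above it), 90 mm from the common axis. At its foot the lever's disc (24 mm diameter) and arm (16 mm wide, 10 mm thick) that runs to the hexagonal nut (52 mm across, 18 mm high). Site z axis is the common axis
- lock_nut (a joint): lock nut and lever about the common axis, counter-clockwise positive seen from outside. 0 = tight (end stop; every run starts there, lever pointing right and 30 degrees down the slope), 1.3 rad = fully loose (end stop, lever right and up the slope). Below 0.4 rad it grips the adjuster; loose from 0.6 rad on. Stays where left; 0.3 N m friction, 3.5 N at the post
- adjuster_bar (a point): centre of the adjuster's flat grip bar: aluminium, 70 mm long (point x), 14 mm thick (point y; grip across this), 34 mm high along the common axis (point z, outwards), 55 mm out from the sloping face, centred on the common axis, on a stem of 18 mm diameter that ends at the bar's lower side
- adjuster (a joint): adjuster about the common axis, counter-clockwise positive seen from outside; at 0 the bar runs straight up the slope; range -1.7 to 1.7 rad, stays where left, friction 0.06 N m with the nut loose. Each rad counter-clockwise drives the stop bar 20 mm to the unit's left (+y), clockwise to the right. No setting needs more than 1.5 rad of turning
- pointer (a point): tip of the stop bar's pointer: a 6 mm wide aluminium tongue that points from the stop bar (270 mm long, behind the housing along the unit's y, with an arm to the panel's track at its left end) towards the robot, 54 mm above the shelf, just behind the marks. It moves only with the adjuster, along the unit's y
- mark_tall (a point): the tall flat mark: upright steel tab, 8 mm wide (unit y), 14 mm deep, 62 mm high, fixed on the strip. Point at its middle height. The pointer is to stand level with its middle along the unit's y axis. It may stand left or right of the round mark and its place varies
- mark_round: the other mark, not wanted: short round steel stud, 16 mm diameter, 30 mm high, on the same strip; origin centre of its underside
- panel_edge (a point): middle of the right-hand upright edge of the frosted glass panel, 220 mm wide and 150 mm high, upright in a track along the far edge of the shelf, at the left. To be left alone
- power_bank: white power bank lying flat, 145 x 75 x 17 mm, loose, origin at the centre of its underside; bystander
- earbud_case: copper-toned earbud case, 50 x 64 x 28 mm, loose, origin at the centre of its underside; bystander
- key_dish: blue ceramic key dish, 120 mm diameter, 28 mm high, loose, origin at the centre of its underside; bystander
- flashlight: black flashlight lying down, 175 mm long, up to 36 mm thick, loose, origin under its middle, near the shelf's left end; bystander

How it is judged:
By the outcome, as a careful person would: the job done as asked, in the order asked, and still so for the second after the job is handed in, with the robot touching nothing.
It also fails if it takes over 61 s, if anything falls off the work surface, if the arm or the gripper's body presses on something with over 40 N, if the wrist force passes 120 N, or if a joint passes its speed limit or range.

## Working session

There is one attempt and no reset: what is moved stays moved. The work goes in short steps, Python scripts to look and compute and a tool call to move; the robot and the scene stay as the last step left them, time stands still between calls to the robot, and variables do not carry over. Pictures are saved under pics/ and viewed, and the job is handed in when it is done.

Besides the shell and the picture viewer there is one more tool, called after "Request:" by a JSON object that holds its "api" and its "payload", one argument or row to a line. arm_command: Moves the arm, as the interface text tells. Its arguments: {"type":"object","properties":{"jaw":{"type":"array","items":{"type":"number"}},"translation":{"type":"array","items":{"type":"array","items":{"type":"number"}}},"yaw":{"type":"array","items":{"type":"number"}}},"required":["jaw","translation","yaw"]}

```bash
mkdir -p pics; ls; cat > h.py <<'E'
import numpy as np, cv2
from rig import ctrl
def snap(n,f):
    p=ctrl.capture(n); cv2.imwrite('pics/'+f,cv2.cvtColor(p['image'],cv2.COLOR_RGB2BGR)); return p
def foc(p): return 192/np.tan(np.radians(p['fov_y']/2))
def place(p,name):
    r=ctrl.place_of(p,name)
    T=np.array(p['cam_to_world'])
    return [(round(d['confidence'],2),(T[:3,:3]@np.array(d['location'])+T[:3,3]).round(4)) for d in r[:2]]
def proj(p,X):
    T=np.linalg.inv(np.array(p['cam_to_world'])); c=T[:3,:3]@np.array(X)+T[:3,3]; f=foc(p)
    return np.array([p['cx']+f*c[0]/c[2],p['cy']+f*c[1]/c[2]])
E
python3 - <<'E'
from h import *
o=ctrl.get_obs(); print(o); print(ctrl.hold_point_z)
for c in ['scene','top']:
    p=snap(c,c+'0.png'); print(c,p['fov_y'],np.array(p['cam_to_world']).round(3).tolist())
    for n in ['stop_unit','nut_axis','lever_post','adjuster_bar','pointer','mark_tall','mark_round','panel_edge','power_bank','earbud_case','key_dish','flashlight']:
        print(n,place(p,n))
E
```

```text
pics
{'clock': 0.0, 'q': array([ 6.37417726e+01,  3.02795175e+01,  8.21558147e+01, -1.62111790e-03,
        6.76863731e+01, -1.02267522e+01]), 'joint_vel': array([-0.04958892,  0.1267836 ,  0.02264119,  0.00279762,  0.1502542 ,
        0.10906836]), 'effort': array([-6.87588963e-04, -4.40051007e+01, -1.76589417e+01,  6.33712811e-02,
        5.82104770e-02, -1.60516965e-04]), 'eef_pos': array([0.17225578, 0.60004993, 0.22156886]), 'tool_rot': array([[ 9.61112944e-01, -9.16289613e-04,  2.76154069e-01],
       [-2.76155365e-01, -1.91654311e-03,  9.61111097e-01],
       [-3.51394937e-04, -9.99997744e-01, -2.09505269e-03]]), 'force': array([0.44364202, 0.21877559, 0.45834527]), 'torque': array([0.00903081, 0.04154931, 0.05120114]), 'width': 0.08681964811799621}
0.0187
scene 42.49003859994265 [[-0.717, 0.538, -0.442, 1.137], [0.696, 0.54, -0.473, 0.599], [-0.016, -0.647, -0.762, 1.097], [0.0, 0.0, 0.0, 1.0]]
stop_unit [(0.78, array([ 0.5905, -0.0936,  0.0291]))]
nut_axis [(0.56, array([ 0.5839, -0.0911,  0.105 ]))]
lever_post [(0.87, array([ 0.5163, -0.1668,  0.1282]))]
adjuster_bar [(0.73
[... 719 characters left out ...]
0, 1.0]]
stop_unit [(0.82, array([ 0.596 , -0.0915,  0.0286]))]
nut_axis [(0.52, array([ 0.5865, -0.0934,  0.1116]))]
lever_post [(0.53, array([ 0.521 , -0.1641,  0.1306])), (0.19, array([ 0.5939, -0.0918,  0.0295]))]
adjuster_bar [(0.19, array([ 0.6028, -0.2972,  0.0298]))]
pointer [(0.65, array([0.6508, 0.0392, 0.0847]))]
mark_tall [(0.37, array([0.6365, 0.0588, 0.0749]))]
mark_round [(0.39, array([0.6356, 0.0177, 0.0437]))]
panel_edge [(0.85, array([0.771 , 0.2056, 0.1115]))]
power_bank [(0.74, array([0.5337, 0.285 , 0.0308]))]
earbud_case [(0.58, array([ 0.4825, -0.4087,  0.0334]))]
key_dish [(0.66, array([ 0.604 , -0.2953,  0.0317]))]
flashlight [(0.95, array([0.5899, 0.4131, 0.0293]))]
```

View pics/scene0.png

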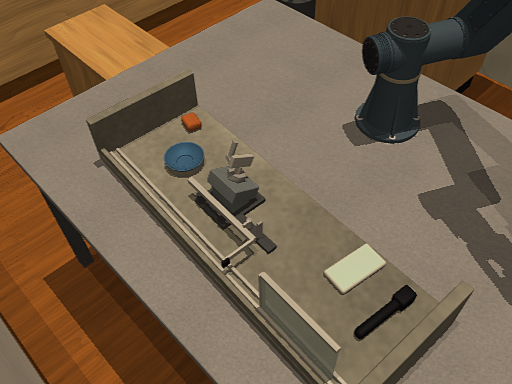

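View pics/top0.png

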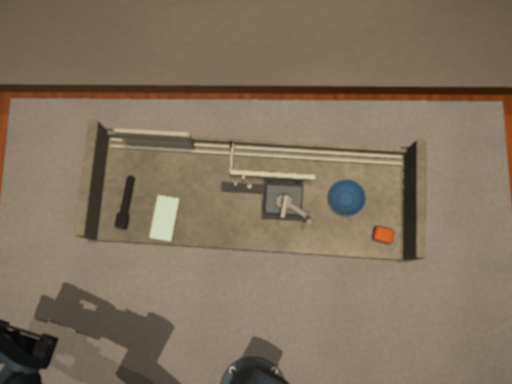

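```bash
python3 - <<'E'
import cv2
for n,(a,b,c,d) in {'scene0':(100,280,90,310),'top0':(150,300,170,370)}.items():
    i=cv2.imread(f'pics/{n}.png')[a:b,c:d]; cv2.imwrite(f'pics/{n}z.png',cv2.resize(i,None,fx=3.6 if n=='top0' else 3.3,fy=3.6 if n=='top0' else 3.3,interpolation=cv2.INTER_CUBIC))
E
```

```text
(no output)
```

View pics/scene0z.png

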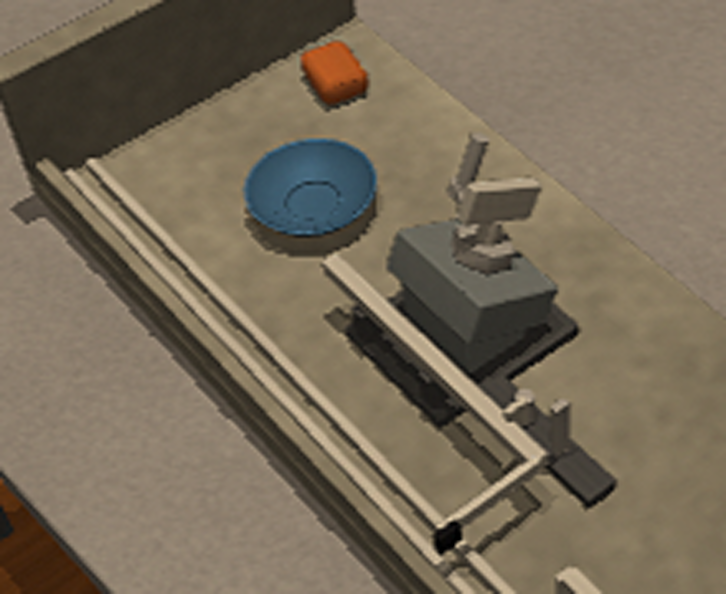

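View pics/top0z.png

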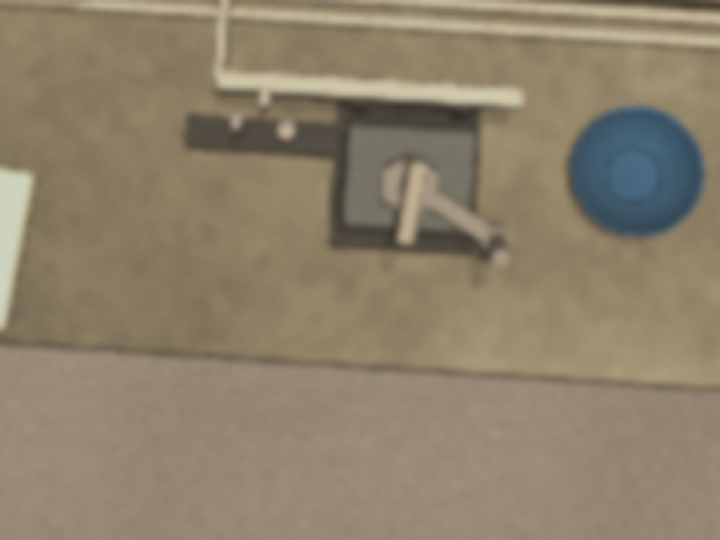

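The pointer sits between the round stud (right) and the tall tab (left), so the adjuster has to turn counter-clockwise. I'll measure the unit's yaw and the offset more precisely.

```bash
cat >> h.py <<'E'
def ray_z(p,u,v,z):
    T=np.array(p['cam_to_world']); f=foc(p)
    d=T[:3,:3]@np.array([(u-p['cx'])/f,(v-p['cy'])/f,1]); o=T[:3,3]; return o+d*(z-o[2])/d[2]
def ave(names,k=4):
    out={}
    for c in ['scene','top']:
        for i in range(k):
            p=ctrl.capture(c)
            for n in names:
                r=place(p,n)
                if r: out.setdefault((n,c),[]).append(r[0][1])
    for n in out: print(n,np.mean(out[n],0).round(4),np.std(out[n],0).round(4))
E
python3 - <<'E'
from h import *
ave(['nut_axis','lever_post','pointer','mark_tall','adjuster_bar'],3)
for c in ['scene','top']:
    p=ctrl.capture(c)
    for n in ['pointer','mark_tall','lever_post','stop_unit','adjuster_bar']:
        for r in ctrl.silhouettes(p,n)[:1]:
            m=r['mask'].astype('uint8'); ys,xs=np.nonzero(m)
            print(c,n,r['confidence'],m.sum(),xs.min(),xs.max(),ys.min(),ys.max(), cv2.minAreaRect(np.column_stack([xs,ys]).astype('float32')))
E
```

```text
('nut_axis', 'scene') [ 0.5817 -0.0908  0.1059] [0.0007 0.0008 0.0012]
('lever_post', 'scene') [ 0.5171 -0.1662  0.1266] [0.0012 0.0008 0.0007]
('pointer', 'scene') [0.6525 0.0354 0.0832] [0.001  0.0015 0.0021]
('mark_tall', 'scene') [0.6162 0.008  0.0815] [0.023  0.0696 0.0157]
('adjuster_bar', 'scene') [ 0.5582 -0.0915  0.1616] [0.0022 0.0009 0.0013]
('nut_axis', 'top') [ 0.5845 -0.0929  0.1103] [0.0006 0.0008 0.0011]
('lever_post', 'top') [ 0.5231 -0.1629  0.1286] [0.0022 0.0006 0.001 ]
('pointer', 'top') [0.6506 0.0381 0.0843] [0.0023 0.0011 0.001 ]
('mark_tall', 'top') [0.6345 0.0559 0.0745] [0.0007 0.002  0.0021]
('adjuster_bar', 'top') [ 0.5609 -0.0866  0.1611] [0.001  0.0008 0.0023]
scene pointer 0.79 764 189 254 178 265 ((223.7047882080078, 214.97854614257812), (93.77632904052734, 39.76641082763672), 68.0782241821289)
scene mark_tall 0.5 81 257 262 222 237 ((259.5, 229.5), (15.0, 5.0), 90.0)
scene lever_post 0.54 238 227 244 141 181 ((235.5, 161.0), (40.0, 17.0), 90.0)
scene stop_unit 0.87 3947 188 275 140 267 ((231.1500244140625, 202.45001220703125), (117.32050323486328, 68.93765258789062), 71.56504821777344)
scene adjuster_bar 0.81 336 228 252 154 173 ((240.0, 163.5), (19.0, 24.0), 90.0)
top pointer 0.82 495 230 314 142 180 ((266.94317626953125, 173.19595336914062), (90.61685180664062, 30.100473403930664), 22.520565032958984)
top mark_tall 0.39 232 278 311 196 223 ((295.1337585449219, 208.95620727539062), (41.701419830322266, 11.692272186279297), 31.263729095458984)
top lever_post 0.59 285 277 311 194 224 ((295.0605773925781, 207.69070434570312), (42.98615646362305, 15.052591323852539), 30.379127502441406)
top stop_unit 0.72 2589 221 315 142 223 ((268.21881103515625, 188.23760986328125), (104.456298828125, 58.43058776855469), 21.68229103088379)
top adjuster_bar 0.48 125 281 288 193 216 ((284.1756591796875, 204.44593811035156), (5.753964424133301, 23.509056091308594), 9.462322235107422)
```

```bash
python3 - <<'E'
from h import *
for c in ['top','scene']:
    p=ctrl.capture(c)
    m=ctrl.silhouettes(p,'pointer')[0]['mask']
    # world-plane coords at bar height
    ys,xs=np.nonzero(m); W=np.array([ray_z(p,x,y,0.086) for x,y in zip(xs,ys)])
    # bar region: y between -0.16 and 0.03
    for lo,hi in [(-0.14,0.02),(-0.14,0.06)]:
        s=(W[:,1]>lo)&(W[:,1]<hi)
        bins=np.arange(lo,hi,0.006); A=[]
        for b in bins:
            t=s&(W[:,1]>=b)&(W[:,1]<b+.006)
            if t.sum()>1: A.append((W[t,1].mean(),W[t,0].max(),W[t,0].mean()))
        A=np.array(A)
        k1=np.polyfit(A[:,0],A[:,1],1);k2=np.polyfit(A[:,0],A[:,2],1)
        print(c,'far edge slope dx/dy deg',np.degrees(np.arctan(k1[0])),'mid',np.degrees(np.arctan(k2[0])),k1,W[:,1].min(),W[:,1].max())
E
```

```text
top far edge slope dx/dy deg 2.9250749814796095 mid 3.1389896047848316 [0.05109659 0.67916999] -0.1888484728644158 0.07932079009530947
top far edge slope dx/dy deg 2.7318150486562645 mid 2.7895053861419727 [0.04771533 0.67891466] -0.1888484728644158 0.07932079009530947
scene far edge slope dx/dy deg 2.3603816218360087 mid 2.778621594139519 [0.04121975 0.68198701] -0.19476547446915238 0.0862221113536199
scene far edge slope dx/dy deg 3.18118472050232 mid 2.051518502998799 [0.05557927 0.6831611 ] -0.19476547446915238 0.0862221113536199
```

```bash
cat >> h.py <<'E'
th=np.radians(-2.8); R=np.array([[np.cos(th),-np.sin(th),0],[np.sin(th),np.cos(th),0],[0,0,1]])
N=np.array([0.584,-0.092,0.108]); nz=R@[-.438,0,.899]; up=R@[.899,0,.438]; yl=R@[0,1,0]
def post(phi,h=.042): a=phi-np.pi/6; return N+h*nz+.09*(-yl*np.cos(a)+up*np.sin(a))
def bar(phi,r,h=.055): return N+h*nz+r*(up*np.cos(phi)+yl*np.sin(phi))
E
python3 - <<'E'
from h import *
for f in [0,.2,.4,.6,.8,1,1.15,1.3]: print(f,(post(f)*100).round(2))
for b in [0,.5,1,1.2]: print(b,(bar(b,-.035)*100).round(2),(bar(b,.035)*100).round(2))
E
```

```text
0 [ 52.14 -16.7   12.6 ]
0.2 [ 53.58 -17.51  13.32]
0.4 [ 55.13 -17.98  14.09]
0.6 [ 56.74 -18.1   14.88]
0.8 [ 58.34 -17.87  15.65]
1 [ 59.88 -17.28  16.38]
1.15 [ 60.94 -16.62  16.89]
1.3 [ 61.91 -15.8   17.34]
0 [52.85 -8.93 14.21] [59.14 -9.24 17.28]
0.5 [ 53.15 -10.62  14.4 ] [58.83 -7.54 17.09]
1 [ 54.15 -11.94  14.92] [57.84 -6.22 16.57]
1.2 [ 54.7  -12.28  15.19] [57.29 -5.88 16.3 ]
```

Request:
{"api": "arm_command", "payload": {
  "jaw": [1,1,1,1,1,1,1,1,1,1],
  "translation": [
    [3,-3,2],
    [3,-4,2],
    [3,-4,2],
    [3,-4,1],
    [3,-4,0],
    [3,-4,0],
    [3,-4,0],
    [3,-4,0],
    [2,-4,0],
    [1,-4,0]
  ],
  "yaw": [0,0,0,0,0,0,3,3,3,4]
}}

```text
clock: 4.9
eef_pos: [0.4398, 0.2153, 0.2898]
tool_rot: [[0.999, 0.002, 0.051], [-0.051, 0.0, 0.999], [0.002, -1.0, 0.0]]
force: [0.5, -0.5, 0.6]
width: 0.0151
```

Request:
{"api": "arm_command", "payload": {
  "jaw": [1,1,1,1,1,1,1,1,1,1],
  "translation": [
    [1,-4,0],
    [1,-4,0],
    [0.5,-4,0],
    [0.5,-4,0],
    [0.5,-4,0],
    [0,-4,0],
    [0,-4,0],
    [0,-4,0],
    [0,0,0],
    [0,0,0]
  ],
  "yaw": [0,0,0,0,0,0,0,0,0,0]
}}

```text
clock: 5.9
eef_pos: [0.4725, -0.1034, 0.2894]
tool_rot: [[0.998, -0.0, 0.055], [-0.055, 0.001, 0.998], [-0.0, -1.0, 0.001]]
force: [0.2, -0.1, 0.3]
width: 0.0005
```

Request:
{"api": "arm_command", "payload": {
  "jaw": [1,1,1,1,1,1,1],
  "translation": [
    [0.6,-3.2,-2],
    [0.6,-3.2,-3],
    [0,0,-4],
    [0,0,-4],
    [0,0,-3.5],
    [0,0,0],
    [0,0,0]
  ],
  "yaw": [0,0,0,0,0,0,0]
}}

```text
clock: 6.6
eef_pos: [0.4849, -0.1656, 0.1247]
tool_rot: [[0.999, -0.001, 0.051], [-0.051, 0.001, 0.999], [-0.001, -1.0, 0.001]]
force: [0.4, 0.1, 0.1]
width: 0.0006
```

```bash
python3 - <<'E'
from h import *
p=ctrl.capture('scene'); i=cv2.cvtColor(p['image'],cv2.COLOR_RGB2BGR)[100:280,150:350]
cv2.imwrite('pics/s1.png',cv2.resize(i,None,fx=3.3,fy=3.3,interpolation=cv2.INTER_CUBIC))
E
```

```text
(no output)
```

View pics/s1.png

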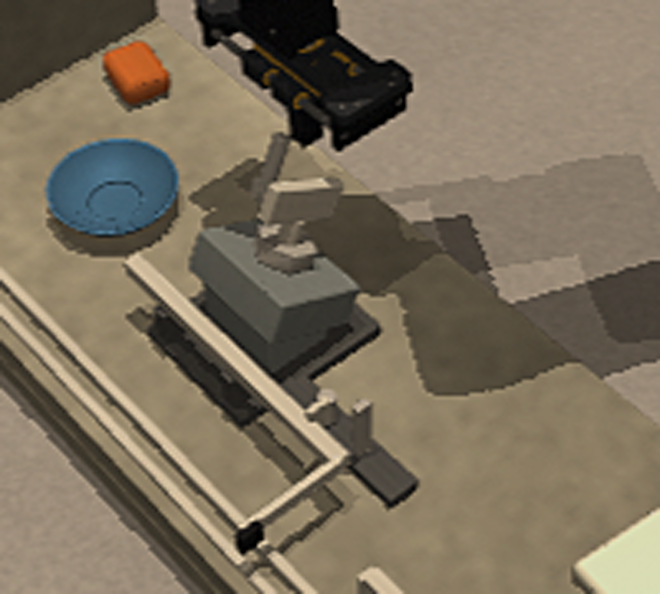

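Request:
{"api": "arm_command", "payload": {
  "jaw": [1,1,1,1,1,1],
  "translation": [
    [0.8,-0.3,0.2],
    [0.8,-0.3,0.2],
    [0.9,-0.3,0.3],
    [0.8,-0.3,0.4],
    [0.8,-0.2,0.4],
    [0,0,0]
  ],
  "yaw": [0,0,0,0,0,0]
}}

```text
clock: 7.25
eef_pos: [0.5267, -0.1827, 0.1419]
tool_rot: [[0.999, 0.001, 0.052], [-0.052, -0.004, 0.999], [0.001, -1.0, -0.003]]
force: [-4.0, -1.8, 2.0]
width: 0.0004
```

Request:
{"api": "arm_command", "payload": {
  "jaw": [1,1,1,1,1,1],
  "translation": [
    [0.8,0,0.4],
    [0.8,0,0.4],
    [0.8,0.1,0.4],
    [0.8,0.1,0.4],
    [0.8,0.3,0.4],
    [0,0,0]
  ],
  "yaw": [0,0,0,0,0,0]
}}

```text
clock: 7.85
eef_pos: [0.5676, -0.1756, 0.1607]
tool_rot: [[0.999, 0.003, 0.052], [-0.052, -0.001, 0.999], [0.003, -1.0, -0.001]]
force: [-1.6, 0.2, 0.4]
width: 0.0003
```

Request:
{"api": "arm_command", "payload": {
  "jaw": [1,1,1,1],
  "translation": [
    [0.7,0.3,0.4],
    [0.6,0.4,0.3],
    [0.5,0.4,0.2],
    [0,0,0]
  ],
  "yaw": [0,0,0,0]
}}

```text
clock: 8.25
eef_pos: [0.5846, -0.1639, 0.1688]
tool_rot: [[0.999, 0.001, 0.052], [-0.052, 0.001, 0.999], [0.001, -1.0, 0.001]]
force: [-2.3, 0.9, 0.8]
width: 0.0006
```

```bash
python3 - <<'E'
from h import *
p=ctrl.capture('scene'); print(place(p,'lever_post'),post(1.15),post(1.3)); i=cv2.cvtColor(p['image'],cv2.COLOR_RGB2BGR)[100:280,150:350]
cv2.imwrite('pics/s2.png',cv2.resize(i,None,fx=3.3,fy=3.3,interpolation=cv2.INTER_CUBIC))
E
```

```text
[(0.96, array([ 0.6069, -0.1659,  0.17  ])), (0.55, array([0.6344, 0.0189, 0.0413]))] [ 0.60943968 -0.16624418  0.16886731] [ 0.61911662 -0.15800383  0.17338024]
```

View pics/s2.png

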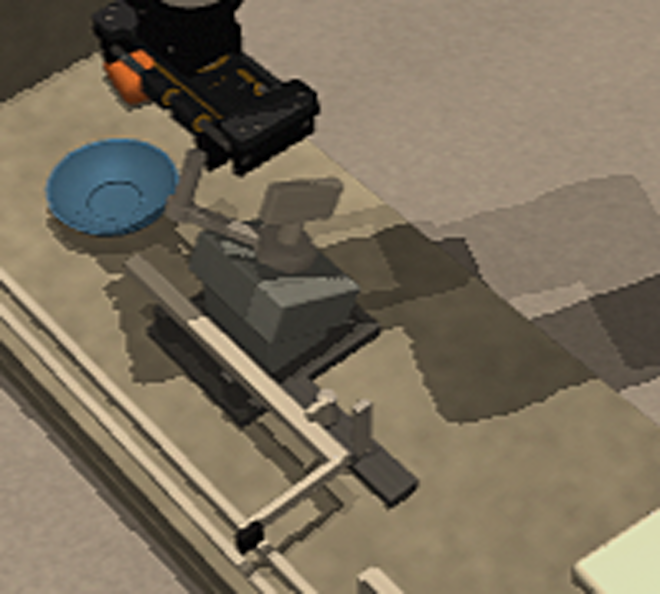

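```bash
cat >> h.py <<'E'
def pusher(phi,r=.028,off=.015,ztip=.140):
    d=-(up*np.cos(phi)+yl*np.sin(phi)); s=yl*np.cos(phi)-up*np.sin(phi)
    # bar side points over heights; find horizontal tool yaw along projected s; contact = max over h in finger range
    sh=s[:2]/np.linalg.norm(s[:2]); dh=np.array([-sh[1],sh[0]]); 
    best=-1; 
    for h in np.linspace(.038,.072,18):
        X=N+h*nz+r*d+.007*s
        if X[2]>=ztip: best=max(best,(X[:2]-N[:2])@sh)
    X=N+.055*nz+r*d
    along=(X[:2]-N[:2])@dh
    c=N[:2]+along*dh+(best+off)*sh
    return np.round([*(c*100),np.degrees(np.arctan2(sh[1],sh[0]))],2)
E
python3 - <<'E'
from h import *
for f in np.arange(0,1.41,.2): print(round(f,1),pusher(f),pusher(f,ztip=.145))
o=ctrl.get_obs(); print(o['q'].round(1))
E
```

```text
0.0 [53.59 -6.76 87.2 ] [53.59 -6.76 87.2 ]
0.2 [53.2  -7.21 97.53] [53.2  -7.21 97.53]
0.4 [ 52.87  -7.72 108.01] [ 52.87  -7.72 108.01]
0.6 [ 52.6   -8.31 118.79] [ 52.6   -8.31 118.79]
0.8 [ 52.43  -8.96 129.99] [ 52.43  -8.96 129.99]
1.0 [ 52.36  -9.66 141.66] [ 52.36  -9.66 141.66]
1.2 [ 52.42 -10.4  153.81] [ 52.42 -10.4  153.81]
1.4 [ 52.65 -11.14 166.34] [ 52.65 -11.14 166.34]
[-2.630e+01  3.250e+01  8.780e+01  1.000e-01  5.960e+01 -1.133e+02]
```

Request:
{"api": "arm_command", "payload": {
  "jaw": [1,1,1,1,1,1,1,1,1],
  "translation": [
    [-2,0,1],
    [-1,0,4],
    [0,2,4],
    [0,4,0],
    [-1,4,0],
    [-1.2,1.9,0],
    [0,0,0],
    [0,0,-4],
    [0,0,-4]
  ],
  "yaw": [0,0,0,0,0,0,0,0,0]
}}

```text
clock: 9.25
eef_pos: [0.5353, -0.0471, 0.1795]
tool_rot: [[0.999, 0.009, 0.053], [-0.053, -0.003, 0.999], [0.01, -1.0, -0.002]]
force: [0.5, 0.1, -1.0]
width: 0.0003
```

Request:
{"api": "arm_command", "payload": {
  "jaw": [1,1,1,1,1,1,1],
  "translation": [
    [0,0,-4],
    [0,-1,0],
    [0,-1,0],
    [-0.2,-0.2,0],
    [-0.2,-0.25,0],
    [-0.2,-0.25,0],
    [0,0,0]
  ],
  "yaw": [0,0,0,5,5,5,0]
}}

```text
clock: 9.95
eef_pos: [0.528, -0.0744, 0.1411]
tool_rot: [[0.979, 0.006, -0.206], [0.206, -0.001, 0.979], [0.006, -1.0, -0.003]]
force: [-0.4, 1.8, 1.1]
width: -0.0001
```

```bash
python3 - <<'E'
from h import *
p=ctrl.capture('scene'); print(place(p,'pointer'),place(p,'mark_tall'),place(p,'adjuster_bar')); i=cv2.cvtColor(p['image'],cv2.COLOR_RGB2BGR)[100:280,150:350]
print(ctrl.get_obs()['q'][5])
cv2.imwrite('pics/s3.png',cv2.resize(i,None,fx=3.3,fy=3.3,interpolation=cv2.INTER_CUBIC))
E
```

```text
[(0.83, array([0.6495, 0.0378, 0.0847])), (0.75, array([ 0.6049, -0.1653,  0.172 ]))] [(0.51, array([0.6315, 0.0577, 0.0726]))] [(0.55, array([ 0.5562, -0.0883,  0.1607])), (0.54, array([ 0.581 , -0.089 ,  0.1052]))]
-121.86506787923402
```

View pics/s3.png

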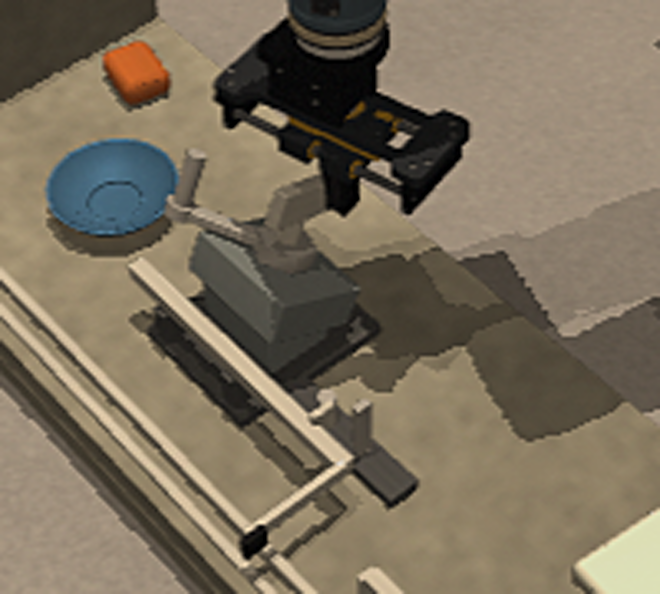

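Request:
{"api": "arm_command", "payload": {
  "jaw": [1,1,1,1,1,1],
  "translation": [
    [-0.1,-0.3,0],
    [-0.1,-0.3,0],
    [-0.1,-0.3,0],
    [0,-0.3,0],
    [0,0,0],
    [0,0,0]
  ],
  "yaw": [5,5,6,6,0,0]
}}

```text
clock: 10.75
eef_pos: [0.5226, -0.0848, 0.1388]
tool_rot: [[0.831, 0.0, -0.557], [0.557, -0.0, 0.831], [-0.0, -1.0, -0.0]]
force: [-0.4, 2.1, 1.8]
width: 0.0003
```

```bash
cat >> h.py <<'E'
def look(tag):
    ims=[]
    for c,(a,b,x0,x1) in {'scene':(205,265,210,290),'top':(155,200,215,275)}.items():
        p=ctrl.capture(c); print(c,place(p,'pointer')[:1],place(p,'mark_tall')[:1])
        i=cv2.cvtColor(p['image'],cv2.COLOR_RGB2BGR)[a:b,x0:x1]
        ims.append(cv2.resize(i,(480,int(480*(b-a)/(x1-x0))),interpolation=cv2.INTER_CUBIC)); 
        np.savez('pics/%s_%s.npz'%(tag,c),**{k:v for k,v in p.items()})
    cv2.imwrite(f'pics/{tag}.png',cv2.resize(np.vstack(ims),None,fx=.83,fy=.83))
    print(ctrl.get_obs()['q'][5])
E
python3 -c "
from h import *
look('a1')
p=snap('scene','s4.png');print(place(p,'adjuster_bar'))"
```

```text
scene [(0.86, array([0.6502, 0.0485, 0.084 ]))] [(0.61, array([ 0.6022, -0.297 ,  0.0353]))]
top [(0.91, array([0.6488, 0.0509, 0.0849]))] [(0.51, array([0.635 , 0.0543, 0.0721]))]
-145.24887596710153
[(0.53, array([ 0.5593, -0.0909,  0.1601]))]
```

View pics/a1.png

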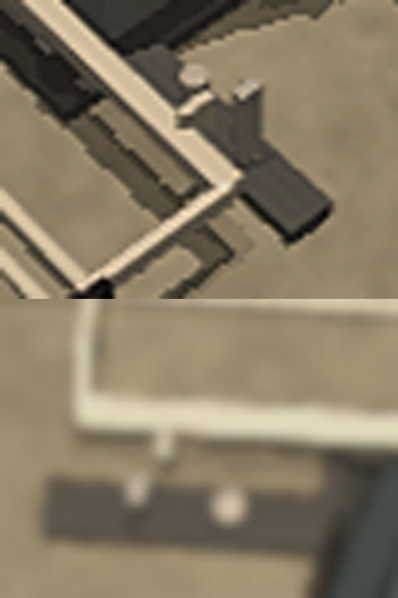

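View pics/s4.png

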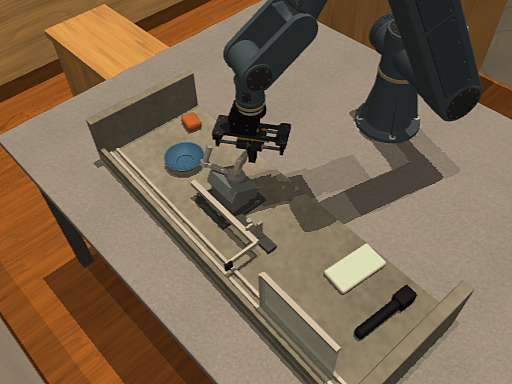

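```bash
python3 - <<'E'
from h import *
p=dict(np.load('pics/a1_top.npz')); g=cv2.cvtColor(p['image'],cv2.COLOR_RGB2GRAY)
for r in range(170,192): print(r,g[r,228:256])
# expected pixels
for n,X in dict(pt=(.6495,.0495,.084),ptend=(.67,.0495,.084),talltop=(.635,.057,.104),tallbot=(.635,.057,.042),talltop_n=(.628,.057,.104)).items(): print(n,proj(p,X))
E
```

```text
170 [212 207 206 202 198 196 196 194 189 184 180 181 182 182 181 182 184 185
 184 180 175 172 170 167 162 156 154 153]
171 [215 215 214 213 212 211 210 210 209 206 206 205 206 206 208 208 207 207
 206 203 199 197 196 194 190 185 182 182]
172 [213 214 214 214 215 215 216 215 215 215 214 213 213 213 214 216 215 215
 215 214 213 212 212 212 210 209 209 209]
173 [194 198 199 200 203 205 206 206 207 208 209 210 208 207 209 210 212 213
 215 215 215 216 217 216 218 217 217 216]
174 [152 157 159 162 166 169 171 171 172 176 187 196 194 184 183 187 193 198
 203 205 205 207 208 208 209 209 210 210]
175 [110 112 113 114 115 117 118 119 121 132 161 183 177 151 140 144 153 160
 164 168 169 171 171 173 174 175 178 178]
176 [107 106 105 105 106 104 104 104 108 122 157 182 170 135 116 116 118 119
 116 115 116 116 117 119 120 121 124 127]
177 [124 123 123 121 120 119 119 120 120 132 161 182 166 133 118 119 116 110
 105 101 102 101 101 102 102 103 104 104]
178 [133 133 134 132 131 129 127 127 128 133 150 162 149 127 122 125 123 120
 116 115 115 114 113 114 115 115 116 115]
179 [140 140 140 140 139 137 
[... 908 characters left out ...]
0  87  84  84]
187 [ 86  86  85  85  86  83  80  77  77  79  83  85  85  86  86  85  85  86
 100 136 170 183 172 139 101  86  85  85]
188 [ 86  86  87  85  85  81  77  76  78  82  86  86  86  86  86  86  86  85
  89 107 133 144 135 111  91  86  87  86]
189 [84 85 85 87 87 82 78 77 81 85 86 87 86 87 86 87 86 85 82 86 94 99 96 89
 86 87 87 88]
190 [83 85 86 87 87 85 81 80 81 84 85 85 85 84 84 84 85 84 82 81 81 83 83 85
 87 87 88 87]
191 [96 98 99 97 95 94 90 87 86 87 88 90 88 87 87 85 85 85 86 85 85 85 86 85
 85 86 86 86]
pt [238.79557023 180.72640074]
ptend [238.8815966  174.41979777]
talltop [236.17020457 183.91345572]
tallbot [236.76695832 187.75685067]
talltop_n [236.13817867 186.1071005 ]
```

```bash
cat >> h.py <<'E'
def over(tag,py,ty,tipx=.6495,mx=.635,c='scene',win=(205,265,210,290)):
    p=dict(np.load(f'pics/{tag}_{c}.npz')); a,b,x0,x1=win; s=9
    i=cv2.resize(cv2.cvtColor(p['image'],cv2.COLOR_RGB2BGR)[a:b,x0:x1],None,fx=s,fy=s,interpolation=cv2.INTER_NEAREST)
    def P(X): q=proj(p,X); return tuple(int(round(t)) for t in ((q-[x0,a]+.5)*s))
    def L(A,B,col): cv2.line(i,P(A),P(B),col,1)
    O=np.array([mx,ty,0]); ux=R@[1,0,0]; uy=R@[0,1,0]
    for z,col in ((.104,(0,0,255)),(.042,(0,200,0))):
        c4=[O+sx*.007*ux+sy*.004*uy+[0,0,z] for sx,sy in((-1,-1),(-1,1),(1,1),(1,-1))]
        for k in range(4): L(c4[k],c4[(k+1)%4],col)
    T=np.array([tipx,py,.084])
    for sy in(-1,1): L(T+sy*.003*uy,T+sy*.003*uy+.025*ux,(255,0,0))
    L(T-.003*uy,T+.003*uy,(255,0,0))
    cv2.imwrite(f'pics/{tag}_{c}_ov{np.random.randint(1e6)}.png',i); import glob; cv2.imwrite(f'pics/ov_{tag}_{c}.png',i)
E
python3 -c "
from h import *
over('a1',.0488,.0605)
over('a1',.0488,.0605,c='top',win=(160,200,215,275))"
```

```text
(no output)
```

View pics/ov_a1_scene.png

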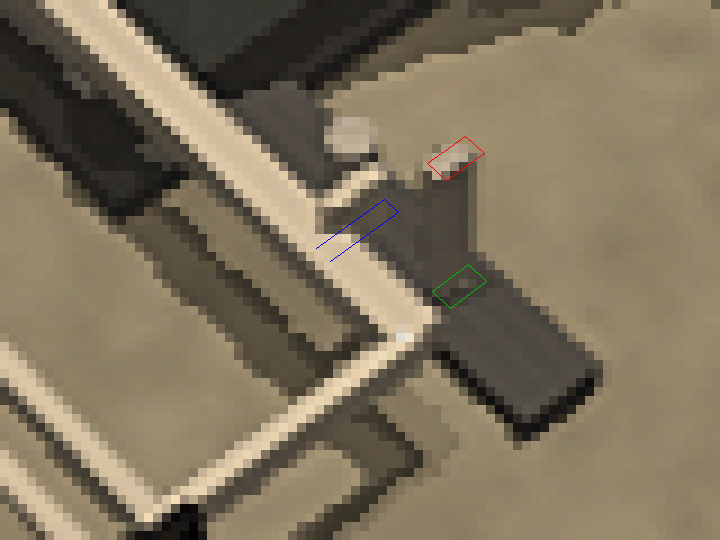

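View pics/ov_a1_top.png

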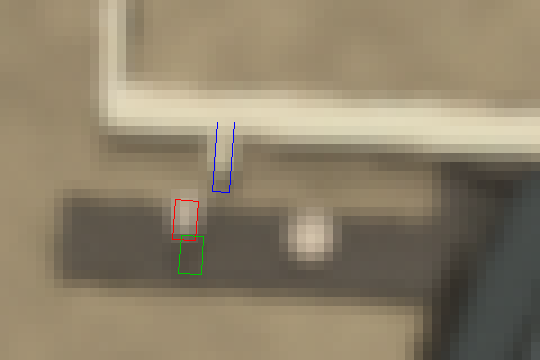

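```bash
python3 - <<'E'
from h import *
a=dict(np.load('pics/a1_scene.npz')); b=dict(np.load('pics/a1_top.npz'))
def tri(u1,u2):
    A=[];B=[]
    for p,u in((a,u1),(b,u2)):
        o=ray_z(p,*u,0.3); e=ray_z(p,*u,0.0); d=(e-o)/np.linalg.norm(e-o); M=np.eye(3)-np.outer(d,d); A.append(M);B.append(M@o)
    X=np.linalg.solve(sum(A),sum(B)); return X.round(4),[np.linalg.norm(A[i]@X-B[i]).round(4) for i in (0,1)]
c=lambda x,y:(210+x/9-.5,205+y/9-.5)
d=lambda x,y:(215+x/9-.5,160+y/9-.5)
print('tip',tri(c(381,174),d(223,172)))
print('talltop',tri(c(455,158),d(185,212)))
print('stud top',tri(c(352,133),d(310,237)))
print('corner of stopbar',tri(c(420,322),d(112,112)))
print('cx',a['cx'],a['cy'],b['cx'],b['cy'])
E
```

```text
tip (array([0.6524, 0.0479, 0.101 ]), [np.float64(0.0004), np.float64(0.0004)])
talltop (array([0.6368, 0.061 , 0.1062]), [np.float64(0.0007), np.float64(0.0007)])
stud top (array([0.6351, 0.0172, 0.0746]), [np.float64(0.0), np.float64(0.0)])
corner of stopbar (array([0.6754, 0.0874, 0.0932]), [np.float64(0.0003), np.float64(0.0003)])
cx 259.7711332661186 189.4872188252726 248.02159208632781 194.02007894264702
```

Request:
{"api": "arm_command", "payload": {
  "jaw": [1,1,1,1,1,1],
  "translation": [
    [0,-0.2,0],
    [0.1,-0.2,0],
    [0,-0.2,0],
    [0,-0.2,0],
    [0,-0.2,0],
    [0,0,0]
  ],
  "yaw": [3,3,3,3,0,0]
}}

```text
clock: 11.75
eef_pos: [0.5232, -0.0945, 0.1384]
tool_rot: [[0.696, -0.001, -0.718], [0.718, 0.001, 0.696], [-0.0, -1.0, 0.001]]
force: [-2.1, 3.9, 3.2]
width: 0.0006
```

```bash
cat >> h.py <<'E'
def cen(p,rows,c0,c1):
    g=cv2.cvtColor(p['image'],cv2.COLOR_RGB2GRAY).astype(float); o=[]
    for r in rows:
        w=g[r,c0:c1+1]-max(g[r,c0],g[r,c1]); w=np.clip(w,0,None); o.append((w*np.arange(c0,c1+1)).sum()/w.sum())
    return o
E
python3 -c "
from h import *
look('a2')
p=dict(np.load('pics/a2_top.npz')); g=cv2.cvtColor(p['image'],cv2.COLOR_RGB2GRAY)
for r in range(173,190): print(r,g[r,226:246])
over('a2',.0588,.0608,tipx=.654,c='top',win=(160,200,215,275))"
```

```text
scene [(0.64, array([0.5347, 0.2916, 0.0301]))] [(0.44, array([0.6345, 0.0565, 0.0726]))]
top [(0.59, array([0.6531, 0.0568, 0.0851]))] [(0.51, array([0.6342, 0.0554, 0.074 ]))]
-158.25044321995864
173 [185 188 193 198 199 200 203 205 207 207 209 207 198 195 203 208 209 210
 212 214]
174 [139 142 151 156 159 162 165 168 170 175 188 196 185 170 172 179 182 186
 193 200]
175 [103 102 107 110 112 114 116 116 118 131 164 186 172 140 127 131 138 144
 153 161]
176 [106 104 105 105 106 105 104 104 106 122 161 185 168 127 108 110 115 116
 119 118]
177 [122 123 123 122 123 121 120 119 119 135 166 184 163 126 115 118 120 119
 117 111]
178 [131 132 133 133 133 132 131 128 128 135 153 162 144 121 119 125 127 124
 123 120]
179 [138 139 140 140 140 139 139 137 134 130 129 125 116 116 123 128 128 128
 127 127]
180 [140 142 143 142 142 145 146 144 140 135 124 114 112 125 132 136 135 134
 133 133]
181 [128 131 130 129 131 135 141 145 150 152 145 129 125 131 137 138 136 138
 137 137]
182 [105 109 109 108 108 115 121 134 155 169 159 135 120 121 124 123 125 127
 128 125]
183 [ 90  91  93  92  92  94  99 118 154 175 159 123 101  99 100 102 104 107
 107 107]
184 [ 86  87  86  86  87  86  88 107 146 167 148 109  88  86  88  88  89  90
  91  93]
185 [ 87  86  87  86  86  85  86  98 125 140 124  95  83  84  85  85  84  86
  86  88]
186 [ 87  87  86  86  86  86  86  88  95 100  92  83  81  84  85  85  85  86
  85  88]
187 [86 86 86 87 85 86 85 84 80 78 78 79 83 85 86 86 85 85 85 86]
188 [87 86 87 86 86 86 85 83 76 75 77 83 85 86 86 86 86 86 85 84]
189 [85 86 85 86 86 87 86 82 78 77 80 84 86 86 86 86 87 86 86 85]
```

View pics/ov_a2_top.png

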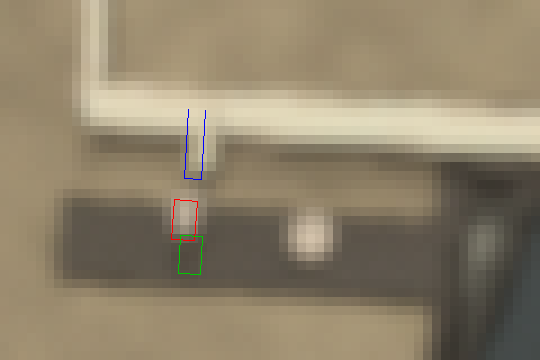

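View pics/a2.png

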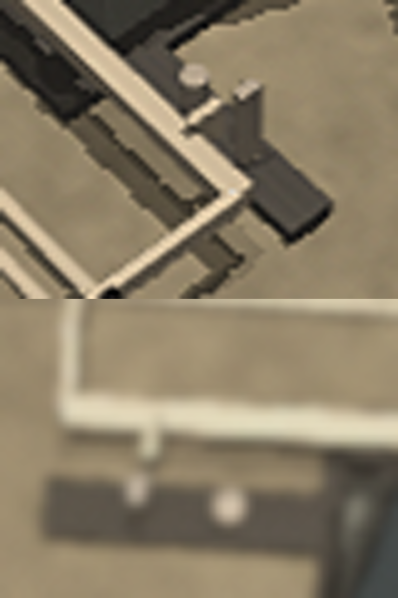

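Request:
{"api": "arm_command", "payload": {
  "jaw": [1,1,1,1],
  "translation": [
    [0.1,-0.15,0],
    [0.1,-0.15,0],
    [0.1,-0.1,0],
    [0,0,0]
  ],
  "yaw": [0,0,0,0]
}}

```text
clock: 12.45
eef_pos: [0.5256, -0.0986, 0.1384]
tool_rot: [[0.695, -0.003, -0.719], [0.719, 0.001, 0.695], [-0.001, -1.0, 0.002]]
force: [-5.3, 3.4, 5.1]
width: 0.0004
```

```bash
cat >> h.py <<'E'
def meas(tag):
    # robust subpixel: tongue columns rows 176-178; tall rows 183-185 via background-subtracted centroid
    p=ctrl.capture('top'); np.savez(f'pics/{tag}_top.npz',**p)
    g=cv2.cvtColor(p['image'],cv2.COLOR_RGB2GRAY).astype(float)
    def c(rows,lo,hi):
        out=[]
        for r in rows:
            k=lo+int(np.argmax(g[r,lo:hi])); s=slice(k-3,k+4); w=g[r,s]; w=w-np.interp(np.arange(7),[0,6],[w[0],w[6]]); w=np.clip(w,0,None)
            out.append((w*np.arange(k-3,k+4)).sum()/w.sum())
        return np.mean(out)
    cp=c([176,177,178],228,245); ct=c([183,184,185],230,241)
    from scipy.optimize import brentq
    py=brentq(lambda y:proj(p,(.657,y,.087))[0]-cp,-.1,.2); ty=brentq(lambda y:proj(p,(.6365,y,.104))[0]-ct,-.1,.2)
    dx=.6365-.657
    print(tag,'cols',cp.round(2),ct.round(2),'py',round(py,4),'ty',round(ty,4),'remaining unit-y mm',1000*(ty-py+.0488*dx), place(p,'pointer')[:1])
E
python3 -c "
from h import *
meas('a3');print(ctrl.get_obs()['q'][5])
print(proj(dict(np.load('pics/a3_top.npz')),(.652,.05,.084)),proj(dict(np.load('pics/a3_top.npz')),(.652,.05,.1)))"
```

```text
a3 cols 235.24 235.03 py 0.0608 ty 0.0606 remaining unit-y mm -1.2238452193241902 [(0.57, array([0.6518, 0.0623, 0.0845]))]
-158.54043692750028
[238.64860051 179.95443822] [238.51416064 178.88871024]
```

Request:
{"api": "arm_command", "payload": {
  "jaw": [1,1,1,1,1,1,1],
  "translation": [
    [-1,1,0],
    [-1,0.5,0],
    [-1,0,2],
    [-1,0,4],
    [0,0,4],
    [0,0,0],
    [0,0,0]
  ],
  "yaw": [-3,-8,-8,-8,-8,-8,-4]
}}

```text
clock: 13.25
eef_pos: [0.4893, -0.0857, 0.2406]
tool_rot: [[1.0, 0.008, 0.022], [-0.022, -0.004, 1.0], [0.008, -1.0, -0.004]]
force: [-0.7, -0.4, -0.1]
width: 0.0007
```

```bash
python3 -c "
from h import *
meas('b1'); meas('b2'); look('b3')
over('b3',.0600,.0607,tipx=.654)
over('b3',.0600,.0607,tipx=.654,c='top',win=(160,200,215,275))
p=snap('scene','s5.png')"
```

```text
b1 cols 235.13 235.04 py 0.0611 ty 0.0606 remaining unit-y mm -1.579560331376439 [(0.96, array([0.6518, 0.0632, 0.0841]))]
b2 cols 235.14 235.03 py 0.0611 ty 0.0606 remaining unit-y mm -1.521255038275297 [(0.88, array([0.6526, 0.0607, 0.0861]))]
scene [(0.97, array([0.6481, 0.0614, 0.084 ]))] [(0.4, array([0.6333, 0.0599, 0.0702]))]
top [(0.64, array([0.6525, 0.0631, 0.086 ]))] [(0.6, array([0.6384, 0.0599, 0.0761]))]
-111.74929966829589
```

View pics/ov_b3_scene.png

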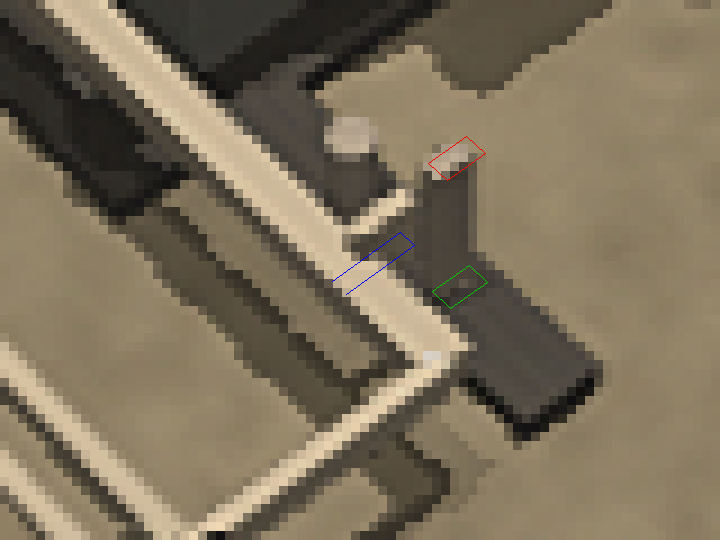

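View pics/ov_b3_top.png

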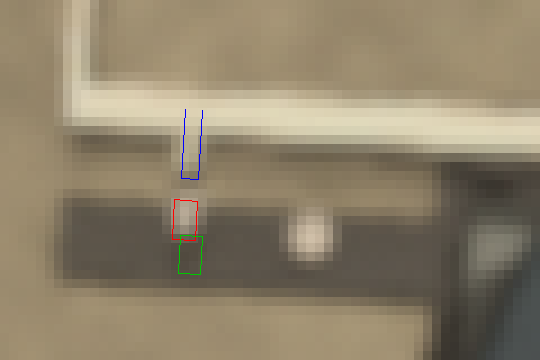

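View pics/s5.png

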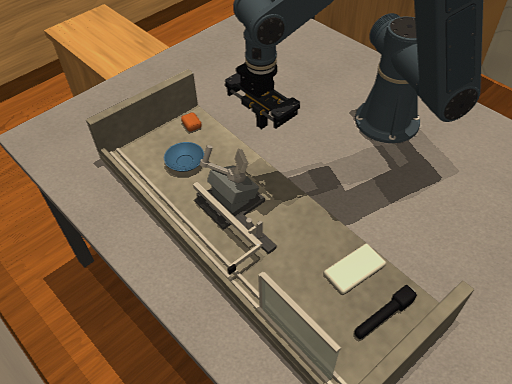

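```bash
python3 -c "
from h import *
for f in (1.1,1.15,1.2):
    s=yl*np.cos(f)-up*np.sin(f); X=bar(f,.025,.072)+.007*s; d=(bar(f,.03)-bar(f,-.03))[:2]; d/=np.linalg.norm(d); n=np.array([d[1],-d[0]])
    print(f,X.round(4),'dir',np.degrees(np.arctan2(d[1],d[0])).round(1),'tool centre',(X[:2]-.0095*n).round(4),'push',n.round(2))
p=ctrl.capture('top'); i=cv2.cvtColor(p['image'],cv2.COLOR_RGB2BGR)[170:240,240:330]; i=cv2.resize(i,None,fx=7,fy=7,interpolation=cv2.INTER_CUBIC)
for f,c in((1.1,(0,0,255)),(1.2,(0,255,0))):
    a,b=[tuple(int(t) for t in (proj(p,bar(f,r,.072))-[240,170]+.5)*7) for r in(-.035,.035)]; cv2.line(i,a,b,c,1)
cv2.imwrite('pics/bar.png',i)"
```

```text
1.1 [ 0.5583 -0.0653  0.175 ] dir 62.6 tool centre [ 0.5499 -0.0609] push [ 0.89 -0.46]
1.15 [ 0.5572 -0.065   0.1744] dir 65.3 tool centre [ 0.5486 -0.061 ] push [ 0.91 -0.42]
1.2 [ 0.556  -0.0648  0.1738] dir 67.9 tool centre [ 0.5472 -0.0612] push [ 0.93 -0.38]
```

View pics/bar.png

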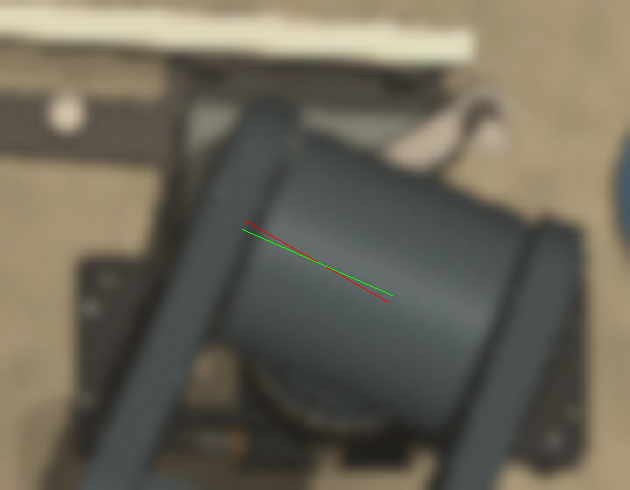

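Request:
{"api": "arm_command", "payload": {
  "jaw": [1,1,1,1,1,1],
  "translation": [
    [0,3.1,0],
    [2.3,0,0],
    [2.3,0,0],
    [0,0,-4],
    [0,0,-4],
    [0,0,0]
  ],
  "yaw": [-8,-8,-6,0,0,0]
}}

```text
clock: 14.45
eef_pos: [0.5288, -0.0516, 0.154]
tool_rot: [[0.92, -0.011, 0.391], [-0.391, 0.003, 0.92], [-0.012, -1.0, -0.001]]
force: [-1.5, -0.6, -0.4]
width: 0.0006
```

Request:
{"api": "arm_command", "payload": {
  "jaw": [1,1,1,1,1],
  "translation": [
    [0.4,-0.2,0],
    [0.4,-0.2,0],
    [0.2,-0.1,0],
    [0.1,-0.05,0],
    [0,0,0]
  ],
  "yaw": [0,0,0,0,0]
}}

```text
clock: 14.95
eef_pos: [0.5444, -0.0586, 0.1596]
tool_rot: [[0.92, 0.002, 0.391], [-0.391, -0.001, 0.92], [0.002, -1.0, 0.0]]
force: [-0.3, -0.5, 0.9]
width: 0.0006
```

```bash
python3 -c "
from h import *
meas('c1');print(ctrl.get_obs()['force'])"
```

```text
c1 cols 235.17 235.03 py 0.061 ty 0.0606 remaining unit-y mm -1.4328021812540208 [(0.76, array([0.6488, 0.0589, 0.0869]))]
[-0.10881684 -0.42960497 -0.14652107]
```

No contact yet; stepping on slowly.

Request:
{"api": "arm_command", "payload": {
  "jaw": [1,1,1,1],
  "translation": [
    [0.1,-0.05,0],
    [0.1,-0.05,0],
    [0.1,-0.05,0],
    [0,0,0]
  ],
  "yaw": [0,0,0,0]
}}

```text
clock: 15.45
eef_pos: [0.5468, -0.0599, 0.1584]
tool_rot: [[0.92, 0.0, 0.391], [-0.391, 0.0, 0.92], [0.0, -1.0, 0.0]]
force: [0.1, 0.7, -0.2]
width: 0.0002
```

```bash
python3 -c "
from h import *
meas('c2');print(ctrl.get_obs()['force'])"
```

```text
c2 cols 235.16 235.03 py 0.0611 ty 0.0606 remaining unit-y mm -1.4745553681284174 [(0.88, array([0.6494, 0.065 , 0.0854]))]
[-0.08315833  0.38083663 -0.75219387]
```

Request:
{"api": "arm_command", "payload": {
  "jaw": [1,1,1],
  "translation": [
    [0.1,-0.05,0],
    [0.1,-0.05,0],
    [0,0,0]
  ],
  "yaw": [0,0,0]
}}

```text
clock: 15.85
eef_pos: [0.5476, -0.0603, 0.1582]
tool_rot: [[0.92, -0.003, 0.391], [-0.391, 0.001, 0.92], [-0.003, -1.0, -0.0]]
force: [-2.8, 1.4, 1.4]
width: 0.0003
```

```bash
python3 -c "
from h import *
meas('c3');print(ctrl.get_obs()['force'])"
```

```text
c3 cols 235.15 235.03 py 0.0611 ty 0.0606 remaining unit-y mm -1.4788216800622045 [(0.9, array([0.655 , 0.0639, 0.0836]))]
[-3.31094592  1.19732611  0.91213031]
```

Request:
{"api": "arm_command", "payload": {
  "jaw": [1,1,1],
  "translation": [
    [0.1,-0.05,0],
    [0.05,0,0],
    [0,0,0]
  ],
  "yaw": [0,0,0]
}}

```text
clock: 16.25
eef_pos: [0.5482, -0.0605, 0.1583]
tool_rot: [[0.92, -0.004, 0.391], [-0.391, 0.002, 0.92], [-0.005, -1.0, -0.0]]
force: [-6.2, 2.5, 3.3]
width: 0.0008
```

```bash
python3 -c "
from h import *
meas('c4');print(ctrl.get_obs()['force'])"
```

```text
c4 cols 235.45 235.03 py 0.0601 ty 0.0606 remaining unit-y mm -0.5372717868655906 [(0.74, array([0.6537, 0.0604, 0.0833]))]
[-5.3911974   2.60153768  3.12000618]
```

Request:
{"api": "arm_command", "payload": {
  "jaw": [1,1,1,1,1,1,1,1,1],
  "translation": [
    [-1,0.4,0],
    [-1,0.4,1],
    [0,0,4],
    [0,0,4],
    [0,-4,0],
    [3,-4,0],
    [4,-3.4,0],
    [4.3,0,0],
    [0,0,0]
  ],
  "yaw": [0,0,0,0,5,5,5,5,0]
}}

```text
clock: 17.25
eef_pos: [0.6462, -0.1678, 0.249]
tool_rot: [[0.999, 0.007, 0.053], [-0.053, -0.002, 0.999], [0.007, -1.0, -0.002]]
force: [-0.1, -0.1, -0.0]
width: 0.0004
```

```bash
python3 -c "
from h import *
meas('d1');p=snap('scene','s6.png'); print(place(p,'lever_post'),place(p,'pointer'),place(p,'mark_tall'))"
```

```text
d1 cols 235.45 235.04 py 0.0601 ty 0.0606 remaining unit-y mm -0.5541413027226102 [(0.69, array([0.651 , 0.0621, 0.0837]))]
[(0.89, array([ 0.6058, -0.1668,  0.1689]))] [] [(0.63, array([0.6338, 0.0575, 0.0715]))]
```

View pics/s6.png

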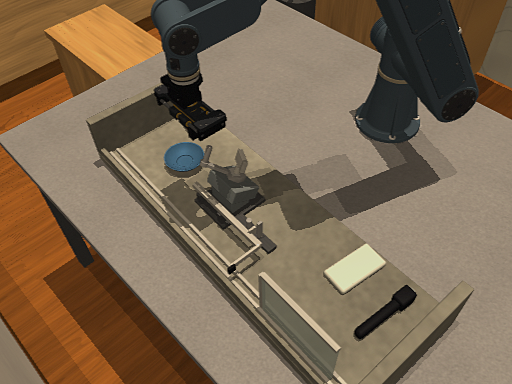

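Request:
{"api": "arm_command", "payload": {
  "jaw": [1,1,1,1,1,1,1,1],
  "translation": [
    [0,0,-4],
    [0,0,-4.3],
    [0,0,0],
    [-0.8,0,0],
    [-0.8,-0.2,-0.1],
    [-0.8,-0.3,-0.3],
    [-0.8,-0.3,-0.4],
    [0,0,0]
  ],
  "yaw": [0,0,0,0,0,0,0,0]
}}

```text
clock: 18.35
eef_pos: [0.6108, -0.176, 0.1605]
tool_rot: [[0.999, 0.007, 0.054], [-0.054, -0.004, 0.999], [0.007, -1.0, -0.004]]
force: [2.8, -1.6, 2.0]
width: 0.0005
```

Request:
{"api": "arm_command", "payload": {
  "jaw": [1,1,1,1,1,1,1,1],
  "translation": [
    [-0.8,-0.2,-0.4],
    [-0.8,-0.2,-0.4],
    [-0.8,-0.1,-0.4],
    [-0.8,0,-0.4],
    [-0.8,0.1,-0.4],
    [-0.8,0.2,-0.4],
    [-0.6,0.3,-0.2],
    [0,0,0]
  ],
  "yaw": [0,0,0,0,0,0,0,0]
}}

```text
clock: 19.15
eef_pos: [0.5532, -0.1712, 0.1305]
tool_rot: [[0.999, -0.004, 0.053], [-0.053, 0.003, 0.999], [-0.004, -1.0, 0.002]]
force: [0.4, -1.3, -0.3]
width: 0.0001
```

Request:
{"api": "arm_command", "payload": {
  "jaw": [1,1,1,1],
  "translation": [
    [-0.4,0.2,0],
    [-0.4,0.2,0],
    [-0.3,0.1,0],
    [0,0,0]
  ],
  "yaw": [0,0,0,0]
}}

```text
clock: 19.55
eef_pos: [0.5443, -0.1672, 0.1316]
tool_rot: [[0.999, 0.0, 0.053], [-0.053, 0.001, 0.999], [0.0, -1.0, 0.001]]
force: [4.0, 0.9, -1.2]
width: 0.0003
```

```bash
python3 -c "
from h import *
meas('e1');p=snap('scene','s7.png'); print(place(p,'lever_post'),post(0),ctrl.get_obs()['force'])"
```

```text
e1 cols 235.5 235.02 py 0.06 ty 0.0606 remaining unit-y mm -0.3579513223778124 [(0.87, array([0.6521, 0.0608, 0.088 ]))]
[(0.65, array([ 0.5252, -0.1714,  0.1325]))] [ 0.5214118  -0.16697438  0.126048  ] [ 3.93770034  0.8249462  -0.11528632]
```

Nearly there; pushing on to the end stop in small steps.

Request:
{"api": "arm_command", "payload": {
  "jaw": [1,1,1],
  "translation": [
    [-0.2,0.1,0],
    [-0.2,0.1,0],
    [0,0,0]
  ],
  "yaw": [0,0,0]
}}

```text
clock: 20.05
eef_pos: [0.5407, -0.1658, 0.1316]
tool_rot: [[0.999, 0.001, 0.053], [-0.053, -0.0, 0.999], [0.001, -1.0, -0.0]]
force: [4.9, 0.0, -0.8]
width: 0.0006
```

Request:
{"api": "arm_command", "payload": {
  "jaw": [1,1,1],
  "translation": [
    [-0.15,0.1,0],
    [-0.15,0,0],
    [0,0,0]
  ],
  "yaw": [0,0,0]
}}

```text
clock: 20.35
eef_pos: [0.5381, -0.1648, 0.1317]
tool_rot: [[0.999, 0.002, 0.053], [-0.053, -0.0, 0.999], [0.002, -1.0, -0.0]]
force: [6.0, 0.3, -2.3]
width: 0.0006
```

Request:
{"api": "arm_command", "payload": {
  "jaw": [1,1,1],
  "translation": [
    [-0.15,0.1,0],
    [-0.15,0,0],
    [0,0,0]
  ],
  "yaw": [0,0,0]
}}

```text
clock: 20.65
eef_pos: [0.5364, -0.1642, 0.132]
tool_rot: [[0.999, 0.005, 0.054], [-0.054, -0.001, 0.999], [0.005, -1.0, -0.001]]
force: [7.6, 0.9, -0.8]
width: 0.0008
```

Request:
{"api": "arm_command", "payload": {
  "jaw": [1,1,1],
  "translation": [
    [-0.15,0.1,0],
    [-0.15,0,0],
    [0,0,0]
  ],
  "yaw": [0,0,0]
}}

```text
clock: 20.95
eef_pos: [0.5358, -0.1641, 0.1326]
tool_rot: [[0.998, 0.01, 0.054], [-0.054, -0.003, 0.999], [0.011, -1.0, -0.003]]
force: [11.3, 0.4, -1.2]
width: 0.0001
```

Request:
{"api": "arm_command", "payload": {
  "jaw": [1,1,1],
  "translation": [
    [-0.2,0,0],
    [-0.1,0,0],
    [0,0,0]
  ],
  "yaw": [0,0,0]
}}

```text
clock: 21.25
eef_pos: [0.5354, -0.1643, 0.1332]
tool_rot: [[0.998, 0.016, 0.055], [-0.055, -0.004, 0.998], [0.016, -1.0, -0.003]]
force: [15.6, 1.6, -2.2]
width: 0.0005
```

```bash
python3 -c "
from h import *
meas('f1');p=snap('scene','s8.png'); print(place(p,'lever_post'),post(0),ctrl.get_obs()['force'])"
```

```text
f1 cols 235.45 235.02 py 0.0601 ty 0.0606 remaining unit-y mm -0.5209708044299401 [(0.67, array([0.6512, 0.0625, 0.0851]))]
[(0.78, array([ 0.5194, -0.165 ,  0.127 ]))] [ 0.5214118  -0.16697438  0.126048  ] [15.47928027  1.39450079 -2.00864863]
```

At the end stop: the force has climbed to 15 N with almost no motion, and the post is back at its tight place. I'll retreat and check.

Request:
{"api": "arm_command", "payload": {
  "jaw": [1,1,1,1,1,1,1,1,1],
  "translation": [
    [0.6,-0.2,0],
    [1,-0.6,0.5],
    [0,0,4],
    [0,0,4],
    [0,0,4],
    [-4,-3,0],
    [-4,-4,0],
    [-4,-4,0],
    [0,0,0]
  ],
  "yaw": [0,0,0,0,0,0,0,0,0]
}}

```text
clock: 22.35
eef_pos: [0.4278, -0.2736, 0.2558]
tool_rot: [[0.998, -0.007, 0.059], [-0.059, 0.002, 0.998], [-0.007, -1.0, 0.002]]
force: [0.5, 0.2, 0.6]
width: 0.0006
```

```bash
python3 -c "
from h import *
meas('g1');meas('g2');p=snap('scene','s9.png'); print(place(p,'lever_post'),place(p,'panel_edge'),place(p,'key_dish'))
q=snap('top','t9.png'); print(place(q,'lever_post'))
cv2.imwrite('pics/g.png',np.hstack([cv2.resize(cv2.imread('pics/'+f)[a:b,c:d],(390,390),interpolation=cv2.INTER_CUBIC) for f,(a,b,c,d) in {'s9.png':(130,250,180,300),'t9.png':(150,240,220,310)}.items()]))"
```

```text
g1 cols 235.47 235.03 py 0.0601 ty 0.0606 remaining unit-y mm -0.47609494292939586 [(0.77, array([0.653 , 0.0621, 0.0853]))]
g2 cols 235.43 235.03 py 0.0602 ty 0.0606 remaining unit-y mm -0.5982320692112918 [(0.68, array([0.6524, 0.0598, 0.0859]))]
[(0.62, array([ 0.517 , -0.1646,  0.1282])), (0.27, array([0.5365, 0.2897, 0.0274]))] [(0.79, array([0.7691, 0.202 , 0.1109]))] [(0.93, array([ 0.6021, -0.2968,  0.0349]))]
[(0.56, array([ 0.5223, -0.1609,  0.1281]))]
```

View pics/g.png

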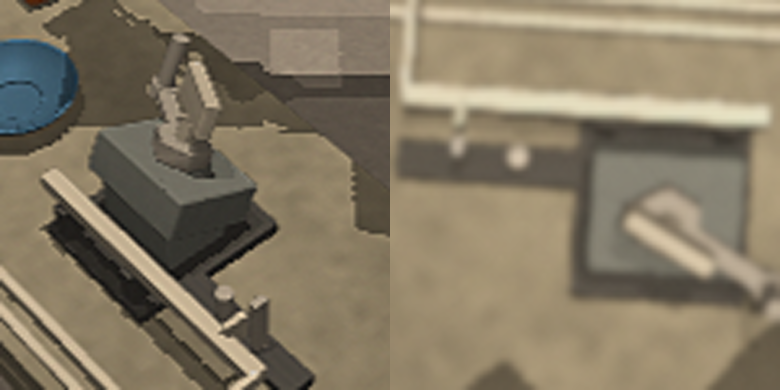

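```bash
python3 -c "
from rig import ctrl
print(ctrl.sign_off())"
```

```text
the job is handed in; nothing more can be done
None
```

I loosened the nut, turned the adjuster until the pointer lined up with the tall flat mark, and swung the lever back to its tight stop. I then moved the arm clear and handed the job in at about 22.6 s of the 61 s allowed. No verdict was reported.

- **Loosening:** I pushed the lever to about 1.1 rad, past the 0.6 rad where the nut is loose, before touching the adjuster.
- **Adjusting:** I turned the bar about 1.2 rad counter-clockwise. The pointer overshot by about 1.5 mm, so I nudged it back.
- **Alignment:** the top camera put the pointer about 0.5 mm left of the tall mark's middle, and tightening the nut did not shift it.
- **Tightening:** I pushed the lever until the force rose to about 15 N with almost no further movement. The camera readings put the post back where it started, within about 2 mm.
- **Bystanders:** the panel and the key dish read where they were at the start. I did not re-measure the other items on the shelf; the arm only passed above them.

**Checks that disagreed:**
- **Pointer side to side:** the network placed the pointer a few millimetres further left of the tall mark than my pixel measurement did. Its error is about 4 mm, so I went with the pixels.
- **Pointer height:** pixels from the two cameras put the pointer at about 0.10 m, while the task text and the network say 0.084 m. In the top view that changes the alignment by about 0.4 mm.

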